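Put the tin away and close the box

TASK

Clear the table after the kitchen experiment: set the short metal tin down upright on the rubber coaster in the free half of the wooden box. Then lower the box's lid gently until it is fully shut, guiding it all the way down so that it never drops, and leave the other things where they are.

Things in the scene. Friction and masses are not known exactly. Their poses are not given: they have to be found in the camera images.
- tin: the short metal tin, an aluminium cylinder 54 mm in diameter and 50 mm high, 100 to 210 g, standing on the table. Origin: centre of its underside; z up.
- tall_tin: a bystander: a tin of the same metal and diameter (54 mm) but 105 mm high, standing on the table, too tall for the box. Origin: centre of its underside.
- coaster: round dark rubber coaster, 68 mm in diameter and 5 mm thick, lying loose on the floor of the free half of the box (either half). Origin: centre of its underside.
- jar: a bystander: a glass jar with a white cap, 52 mm in diameter and 52 mm high, already standing in the other half of the box; it stays there. Origin: centre of its underside.
- mug: a bystander: a white mug, 80 mm in diameter and 90 mm high, standing on the table. Origin: centre of its underside.
- box: wooden box fixed to the table, 160 mm (its x, front to back) by 196 mm (its y) by 75 mm high outside, walls and floor 8 mm thick, open top. A partition 8 mm thick across the middle (its top 42 mm above the table) makes two halves side by side along y, each 144 mm in x by 86 mm in y, centred 47 mm either side of the box's middle. Origin: centre of its underside; x points to the hinge side (away from the robot, give or take the box's yaw), z up.
- lid (a joint): hinge of the lid, rad: 0 is shut flat on the rim, pi/2 upright, 1.9 the stop, leaning back. It starts open, near 1.7. The hinge has slight friction (0.12 N m): the lid stays where it is put between about 1.3 and 1.9 rad, and let go below about 1.1 rad it falls shut with a slam. The lid is a wooden board 160 by 196 by 10 mm, 350 g.
- lid_handle (a point): middle of the lid's handle: a round steel bar 12 mm thick and 100 mm long, parallel to the hinge line, held by a 9 mm thick arm at each end 45 mm out from the lid's free edge, in the plane of the board. With the lid open it is on top, about 280 mm above the table; with the lid shut it stands out in front of the box, 80 mm above the table. It is 205 mm from the hinge line, and in the lid's frame lies at (-205, 0, 5) mm from lid_hinge.
- lid_hinge (a point): middle of the hinge line, on the far top edge of the box, 75 mm above the table; the hinge line runs along the box's y axis. Its axes turn with the lid and match the box's when the lid is shut; opening is a positive turn about y, which raises the handle.

How it is judged (in metres and radians):
On the way, in this order (a step that is already met when the one before it is completed fails the run):
1. the short tin stands upright on the coaster in the box, let go, with the lid still open (horizontal distance between tin and coaster below 0.018 m and z of tin in the frame of box between 0.008 and 0.017 m and x of tin in the frame of box between -0.06 and 0.06 m and angle between tin's own z axis and vertical below 0.1 rad and linear speed of tin below 0.02 m/s and contact force between tin and the fingers below 0.1 N and value of joint lid above 1.2 rad), for 0.2 s.
2. the lid is fully shut (value of joint lid below 0.03 rad), for 0.2 s.
At the end, for the whole second after the job is handed in: the short tin stands upright (within 0.1 rad) and at rest in the box on the coaster, their centres within 18 mm, the coaster flat on the box floor, and the lid is shut (within 0.03 rad) (horizontal distance between tin and coaster below 0.018 m and z of tin in the frame of box between 0.008 and 0.017 m and x of tin in the frame of box between -0.06 and 0.06 m and angle between tin's own z axis and vertical below 0.1 rad and linear speed of tin below 0.02 m/s and value of joint lid below 0.03 rad and z of coaster in the frame of box below 0.012 m); the robot touches nothing.
It fails at once if the lid drops or is slammed (closing faster than 2.5 rad/s, as after a fall of about 15 mm at the handle) (velocity of joint lid below -2.5 rad/s).
It fails at once if the tin is dropped (falls out of the fingers at over 0.6 m/s, as after a fall of about 20 mm) (contact force between tin and the fingers below 0.1 N and linear speed of tin above 0.6 m/s).
It fails at once if the tall tin, the mug or the stored jar is moved by more than 25 mm or tipped (distance of any of tall_tin, mug, jar from where it was at the start of the episode above 0.025 m or angle between any of tall_tin, mug, jar's own z axis and vertical above 0.35 rad).
It also fails if it takes over 56 s, if anything falls off the work surface, if the arm or the gripper's body presses on something with over 40 N, if the wrist force passes 120 N, or if a joint passes its speed limit or range.

ROBOT

A 6-joint arm with a two-finger parallel gripper is mounted at the origin on the work surface. World frame = base frame: x ahead of the robot, y to its left, z up, the work surface at z = 0. Lengths are in mm, angles in rad, forces in N, time in s.
With the tool pointing down it reaches from about 400 to 925 mm from the base axis. Payload 12.5 kg.
Tool frame: the origin (TCP) lies midway between the tips of the shut fingers; the grasp point (between the pads) lies 19 mm behind it; z points along the fingers, y is the line along which they close (so a half turn about z gives the same grasp; the last joint's range is limited). The gripper opens to 95 mm and grips with 3 to 60 N. Pads are 20 mm wide; open, the fingers measure 119 mm over their backs; the gripper's body (75 mm by 180 mm) begins 59 mm behind the grasp point.
Start: joints at [-1.291, 0.491, 1.559, -0, 1.092, -0.106], TCP at [235.212, -579.07, 214.661] pointing down, gripper open.
Joint ranges: [-3.1, 3.1], [-0.84, 2.19], [0.05, 2.79], [-1.13, 4.28], [0.06, 2.93], [-2.69, 2.69]. Speed limits (rad/s): [2.22, 2.22, 2.79, 3.14, 3.14, 3.14].

INTERFACE

Orientations are given as [roll, pitch, yaw] about the fixed x, y, z axes, in that order (R = Rz(yaw) Ry(pitch) Rx(roll)).
In Python, from cell import state, read_camera, camera_info, env gives the robot as it stands.
- The arm moves only by the tool move_arm, never from a script. Its argument "commands" is a list of rows, each a list of 3 entries, a list of its own where there are three numbers: the shift along the world's x, y, z in cm, then the turn, a rotation vector about the world's x, y, z in degrees, then the opening, from 0 (shut) to 1 (fully open). A call has 1 to 10 rows; each row shifts and turns the commanded pose from where the row before left it; what a row does not reach is not made up. A row lasts 1/10 s, in which the tool goes at most 50 mm and 8.59 degrees, less where a joint would pass 70% of its speed; a pose out of reach is approached as far as the arm can. A call with a gripper value outside its range is refused whole. The fingers move at their own pace and stop on an object; the grip force is fixed at half the most. Time passes only in rows, so rows that do not move let the fingers close. It gives the time, the measured TCP pose, the force, the opening and the grip force at its end, in the units of the state.
- state(): the state, without advancing time (a new reading comes with each control period).
- read_camera(name): name is "scene" or "side" or "wrist"; returns the picture (480x640x3 uint8, blue, green, red); there is no depth.
- camera_info(name): a dict with "K" (3x3 intrinsics, pixels), "k1" (the pictures are not rectified: a ray, as slopes to the right and down, at radius r is drawn at 1 + k1 r^2 times it, then the intrinsics apply), "cam_to_world" (4x4, takes a point from camera to world coordinates). Camera axes: x right, y down, z forward; pixel columns grow to the right and rows downward; lengths in mm; the calibration is good to about 2 mm. A picture is of the moment at which its call begins: read the wrist's pose just before it. camera_info takes no time and is no camera call; for the wrist camera it gives the pose at the moment of the call.
- env.job_done(): hands the job in; it is judged then, once.
The state is a dict: "t": time; "joints": joint angles; "qvel": joint speeds; "tau": joint torques, N m; "eef_pos": TCP position; "tcp_rot": TCP orientation; "ft_force": force on the tool from outside, world axes, zero at the start; "moment": the same for the moment, N m; "opening": opening from 0.0 (shut) to 1.0 (fully open); "grip_force": force on a finger pad.
Only numpy, scipy, OpenCV 4.12 (cv2) and the standard library are available. Lean on these libraries where they do the work, as an engineer would, in place of code of your own. Each camera call takes 0.05 s, during which the arm holds its last target. There are 200 camera calls.

## Working session

There is one attempt and no reset: what is moved stays moved. The work goes in short steps, Python scripts to look and compute and a tool call to move; the robot and the scene stay as the last step left them, time stands still between calls to the robot, and variables do not carry over. Pictures are saved under pics/ and viewed, at most 10 in all, crops included, and the job is handed in when it is done.

Besides the shell and the picture viewer there is one more tool, called after "Emit:" in YAML: its name, and indented under it one key for each argument. move_arm: Moves the arm, as the interface text tells. Its arguments: {"type":"object","properties":{"commands":{"type":"array"}},"required":["commands"]}

```bash
mkdir -p pics
python3 - <<'E'
from cell import *
import cv2,numpy as np
print(state())
for n in ("scene","side"):
    cv2.imwrite(f"pics/{n}0.png",read_camera(n)); c=camera_info(n); print(n,c)
E
```

```text
{'t': 0.0, 'joints': array([-1.29064548e+00,  4.91539767e-01,  1.55942573e+00, -1.59059429e-05,
        1.09171288e+00, -1.05609347e-01]), 'qvel': array([-0.0010971 , -0.00047441, -0.00020139,  0.00053808,  0.00227013,
       -0.00111269]), 'tau': array([ 7.32017197e-04, -6.12649083e+01, -2.58176905e+01,  6.92149415e-02,
        4.82553360e-02, -8.82494487e-05]), 'eef_pos': array([ 235.11104723, -578.83698334,  214.08221841]), 'tcp_rot': array([-3.14051149e+00, -1.00420775e-04,  3.85767481e-01]), 'ft_force': array([-0.2215099 , -0.15342866,  0.65426875]), 'moment': array([ 0.01327104,  0.02901401, -0.03468031]), 'grip_force': 0.0, 'opening': 0.9973117958392157}
scene {'K': array([[516.50699694,   0.        , 312.46210975],
       [  0.        , 516.50699694, 244.57404379],
       [  0.        ,   0.        ,   1.        ]]), 'k1': -0.11675936755430988, 'cam_to_world': array([[-7.91997978e-01,  5.14923030e-01, -3.28014444e-01,
         8.78708315e+02],
       [ 6.10514403e-01,  6.70937211e-01, -4.20850832e-01,
         3.47278052e+02],
       [ 3.37131089e-03, -5.33570551e-01, -8.45748841e-01,
         9.04370223e+02],
       [ 0.00000000e+00,  0.00000000e+00,  0.00000000e+00,
         1.00000000e+00]])}
side {'K': array([[467.20862692,   0.        , 313.42623173],
       [  0.        , 467.20862692, 246.47713421],
       [  0.        ,   0.        ,   1.        ]]), 'k1': 0.04007534363492073, 'cam_to_world': array([[-9.21902881e-01, -1.79124552e-01,  3.43525068e-01,
         2.34258457e+02],
       [-3.87415714e-01,  4.30894956e-01, -8.15008344e-01,
         6.48936867e+02],
       [-2.03521456e-03, -8.84445550e-01, -4.66638968e-01,
         5.20433667e+02],
       [ 0.00000000e+00,  0.00000000e+00,  0.00000000e+00,
         1.00000000e+00]])}
```

View pics/scene0.png

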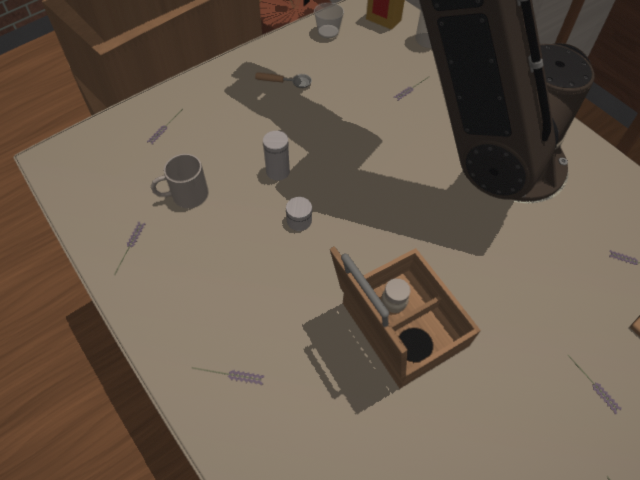

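View pics/side0.png

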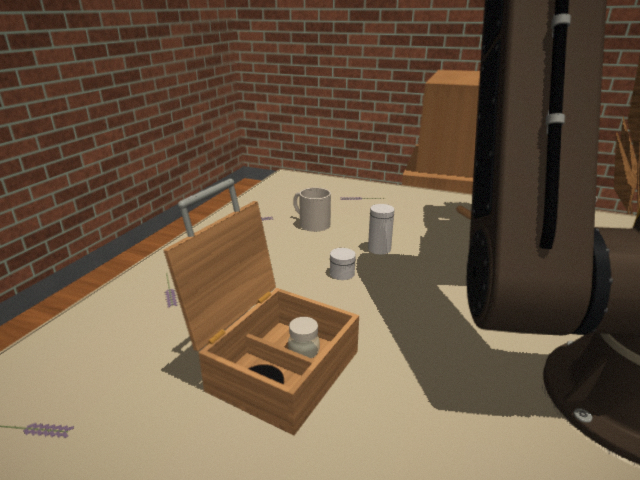

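Scene: short tin top at about (299,208), tall tin (276,140), mug (186,180), coaster (414,345) in the near-left half and jar (398,290) in the other; handle from (346,260) to (384,315). Side: tin at (342,258), box corners around (208,352)–(358,318), handle (182,203)–(234,182). Zooming for precise pixels.

Run:
```python
import cv2,numpy as np
a=cv2.imread("pics/scene0.png")[190:390,270:490]; b=cv2.imread("pics/side0.png")[175:425,165:365]
a=cv2.convertScaleAbs(cv2.resize(a,None,fx=3.6,fy=3,interpolation=cv2.INTER_CUBIC)[:, :],alpha=1.5)
a=cv2.resize(cv2.imread("pics/scene0.png")[190:390,270:490],(440*8//8,400),interpolation=cv2.INTER_CUBIC)
b=cv2.resize(b,(360,450),interpolation=cv2.INTER_CUBIC)
m=np.zeros((450,800,3),np.uint8); m[:400,:440]=a; m[:,440:]=b
cv2.imwrite("pics/m.png",cv2.convertScaleAbs(m,alpha=1.5))
```

```text
(no output)
```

View pics/m.png

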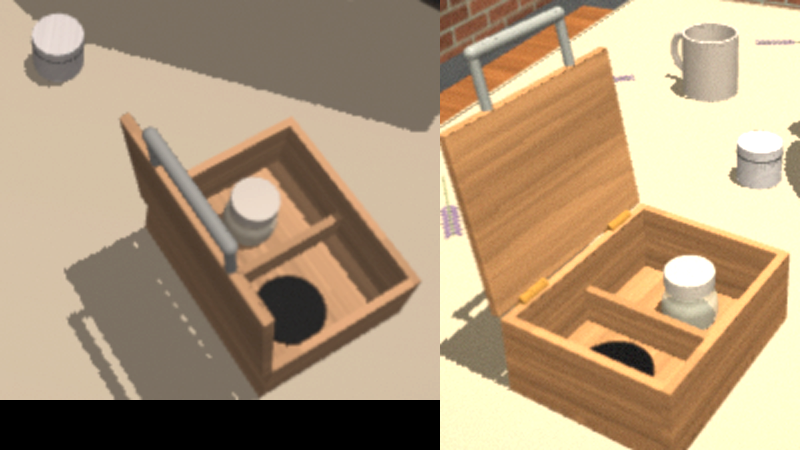

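Zoomed: all rim corners, the handle ends, tin top and coaster centre are clear in both views; fitting poses.

```bash
cat > h.py <<'E'
import numpy as np,cv2
from scipy.optimize import least_squares
from scipy.spatial.transform import Rotation as R
from cell import *
def proj(n,P,ci=None):
    c=ci or camera_info(n);T=c["cam_to_world"];p=(np.atleast_2d(P)-T[:3,3])@T[:3,:3]
    s=p[:,:2]/p[:,2:];s=s*(1+c["k1"]*(s**2).sum(1,keepdims=True))
    return s@c["K"][:2,:2].T+c["K"][:2,2]
def ray(n,px,z,ci=None):
    c=ci or camera_info(n);T=c["cam_to_world"]
    s=(np.array(px)-c["K"][:2,2])/c["K"][0,0];u=s.copy()
    for _ in range(10):u=s/(1+c["k1"]*(u**2).sum())
    d=T[:3,:3]@np.r_[u,1];return T[:3,3]+d*(z-T[2,3])/d[2]
E
python3 - <<'E'
from h import *
ob=[("scene",(-80,-98),(415.5,250.5)),("scene",(-80,98),(479,330.5)),("side",(80,98),(203.9,352.8)),("side",(-80,-98),(359.4,315.6)),("side",(80,-98),(277.8,290)),("side",(-80,98),(291.7,390.6))]
hd=[("scene",-50,(345,256)),("scene",50,(385,312)),("side",50,(182.8,201.7)),("side",-50,(231.7,183.3))]
def f(v):
    x,y,a,l=v;c,s=np.cos(a),np.sin(a);W=lambda p:np.array([x+c*p[0]-s*p[1],y+s*p[0]+c*p[1],p[2]])
    o=[proj(n,W((*p,75)))[0]-q for n,p,q in ob]
    h=R.from_rotvec([0,l,0]).apply([-205,0,5])+[80,0,75]
    o+=[proj(n,W((h[0],e,h[2])))[0]-q for n,e,q in hd]
    return np.ravel(o)
r=least_squares(f,[600,100,0,1.7]);print(r.x,np.round(r.fun,1))
x,y,a,l=r.x
for n,p,z in [("scene",(299,208),50),("side",(342.8,256),50),("scene",(414,345),13),("scene",(397.5,289.5),52),("scene",(276,140),105),("scene",(184,165),90)]:
    w=ray(n,p,z);c,s=np.cos(a),np.sin(a);d=w[:2]-[x,y];print(n,p,w.round(1),"box",(c*d[0]+s*d[1]).round(1),(-s*d[0]+c*d[1]).round(1))
print("half",[x-s*47,y+c*47])
E
```

```text
[ 4.96298915e+02  1.43981574e+02 -1.40476638e-01  1.75023064e+00] [ 0.5 -3.9  1.6 -1.2 -5.1 -1.6  0.3 -0.8 -0.6 -3.   0.9  3.   0.  -0.3
 -1.  -0.5  0.7  2.6 -0.3 -1. ]
scene (299, 208) [ 515.1 -164.8   50. ] box 61.9 -303.1
side (342.8, 256) [ 507.8 -157.    50. ] box 53.6 -296.4
scene (414, 345) [518.2 189.5  13. ] box 15.3 48.2
scene (397.5, 289.5) [483.   97.5  52. ] box -6.6 -47.9
scene (276, 140) [ 470.4 -304.   105. ] box 37.1 -447.2
scene (184, 165) [ 655.6 -376.6   90. ] box 230.7 -493.1
half [np.float64(502.87962304604594), np.float64(190.5185945974336)]
```

Emit:
move_arm:
  commands:
    - [[2.3,3.5,0.5],[0,0,-3],1]
    - [[2.3,3.5,0.5],[0,0,-3],1]
    - [[2.3,3.5,0.5],[0,0,-3],1]
    - [[2.3,3.5,0.5],[0,0,-3],1]
    - [[2.3,3.5,0.5],[0,0,-3],1]
    - [[2.3,3.5,0.5],[0,0,-3],1]
    - [[2.3,3.5,0.5],[0,0,-3],1]
    - [[2.3,3.5,0.5],[0,0,-3],1]
    - [[2.3,3.5,0.5],[0,0,-3],1]
    - [[2.3,3.5,0.5],[0,0,-3],1]

```text
t: 1.1
eef_pos: [465.8, -227.4, 264.8]
tcp_rot: [-3.142, 0.0, -0.14]
ft_force: [0.6, -0.6, 0.0]
opening: 1.0
grip_force: 0.0
```

Emit:
move_arm:
  commands:
    - [[2.0,3.0,0],[0,0,0],1]
    - [[0,0,0],[0,0,0],1]
    - [[0,0,0],[0,0,0],1]

```text
t: 1.4
eef_pos: [485.3, -198.5, 264.4]
tcp_rot: [3.142, 0.001, -0.136]
ft_force: [-0.2, -0.5, -0.2]
opening: 0.994
grip_force: 0.0
```

Run:
```python
from h import *
c=camera_info("wrist");im=read_camera("wrist");cv2.imwrite("pics/w1.png",im)
print(c["cam_to_world"].round(2),proj("wrist",[[512,-161,50],[512,-161,0]],c)); s=state();print(s["eef_pos"],s["tcp_rot"])
np.savez("w1.npz",**c)
```

```text
[[-1.4000e-01 -9.6000e-01 -2.5000e-01  5.5460e+02]
 [-9.9000e-01  1.3000e-01  3.0000e-02 -2.0964e+02]
 [-0.0000e+00  2.5000e-01 -9.7000e-01  4.3427e+02]
 [ 0.0000e+00  0.0000e+00  0.0000e+00  1.0000e+00]] [[278.40621044 194.84501173]
 [282.90442761 189.50446853]]
[ 484.9846544  -199.16686855  264.40969541] [ 3.14152745e+00  6.12929176e-04 -1.37139153e-01]
```

View pics/w1.png

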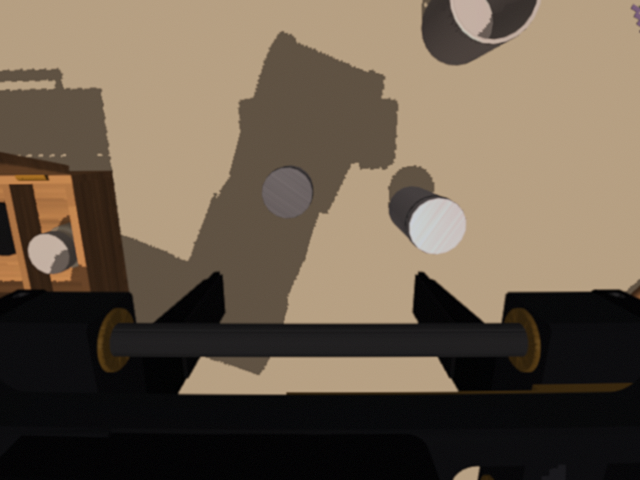

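Wrist view: short tin top centred at (288,191), radius ~25 px; box at left edge, tall tin (437,226), mug top right — all clear of the fingers.

Run:
```python
from h import *
c=dict(np.load("w1.npz"));c["k1"]=float(c["k1"])
g=cv2.imread("pics/w1.png")[150:235,250:330].astype(int)
m=((g[:,:,2]-g[:,:,0])<20).astype(np.uint8)
n,l,st,ce=cv2.connectedComponentsWithStats(m);k=1+st[1:,4].argmax();print(st[k],ce[k]+[250,150])
print(ray("wrist",(288,191),50,c),ray("wrist",ce[k]+[250,150],50,c), "tall",ray("wrist",(437.,226.),105,c),"jar",ray("wrist",(49.,253.),52,c))
```

```text
[  12   15   52   54 2159] [287.49421028 191.31681334]
[ 514.62533552 -171.66858323   50.        ] [ 514.36873558 -171.0889244    50.        ] tall [ 469.87171203 -308.78415224  105.        ] jar [483.77433899 102.45635236  52.        ]
```

Emit:
move_arm:
  commands:
    - [[1.5,1.5,-4],[0,0,0],1]
    - [[1.4,1.5,-4],[0,0,0],1]
    - [[0,0,0],[0,0,0],1]
    - [[0,0,0],[0,0,0],1]
    - [[0,0,0],[0,0,0],1]

```text
t: 1.95
eef_pos: [514.3, -170.4, 186.3]
tcp_rot: [3.141, -0.002, -0.139]
ft_force: [0.3, 0.5, 0.3]
opening: 0.995
grip_force: 0.0
```

Run:
```python
from h import *
c=camera_info("wrist");im=read_camera("wrist");cv2.imwrite("pics/w2.png",im)
print(c["K"],c["k1"],c["cam_to_world"].round(4)); s=state();print(s["eef_pos"],s["tcp_rot"])
print(proj("wrist",[[514,-171,50],[514,-165,50],s["eef_pos"]],c))
```

```text
[[364.16491584   0.         318.43167932]
 [  0.         364.16491584 242.28632965]
 [  0.           0.           1.        ]] -0.027815941290197918 [[-1.381000e-01 -9.588000e-01 -2.483000e-01  5.831592e+02]
 [-9.904000e-01  1.338000e-01  3.430000e-02 -1.815304e+02]
 [ 3.000000e-04  2.507000e-01 -9.681000e-01  3.563028e+02]
 [ 0.000000e+00  0.000000e+00  0.000000e+00  1.000000e+00]]
[ 514.35476035 -170.28919026  186.39346972] [ 3.14060987e+00 -2.44486780e-03 -1.38866509e-01]
[[317.29697784 231.77286484]
 [310.41187894 232.71016581]
 [315.05931636 292.05345941]]
```

View pics/w2.png

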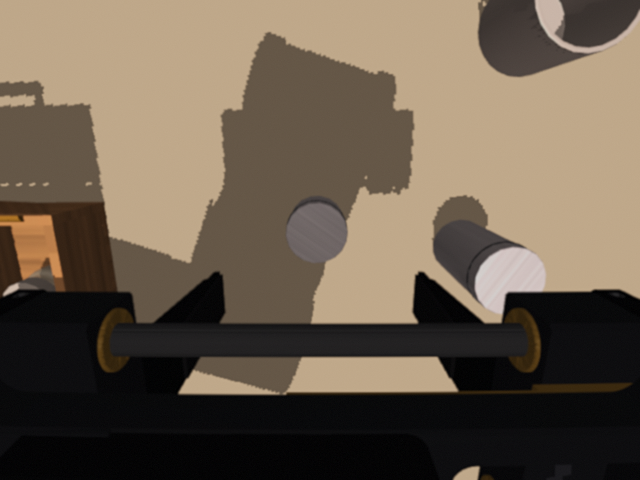

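Tin top centre at (317,232), predicted spot for (514,−171): confirmed. Descend and grip.

Emit:
move_arm:
  commands:
    - [[0,0,-4],[0,0,0],1]
    - [[0,0,-4],[0,0,0],1]
    - [[0,0,-4],[0,0,0],1]
    - [[0,0,-3],[0,0,0],1]
    - [[0,0,-1.6],[0,0,0],1]
    - [[0,0,0],[0,0,0],0]
    - [[0,0,0],[0,0,0],0]
    - [[0,0,0],[0,0,0],0]
    - [[0,0,0],[0,0,0],0]
    - [[0,0,0],[0,0,0],0]

```text
t: 3.0
eef_pos: [514.6, -169.3, 19.6]
tcp_rot: [3.141, -0.001, -0.138]
ft_force: [-0.1, 0.8, 0.5]
opening: 0.635
grip_force: 0.0
```

Emit:
move_arm:
  commands:
    - [[0,0,0],[0,0,0],0]
    - [[0,0,0],[0,0,0],0]
    - [[0,0,0],[0,0,0],0]
    - [[0,0,0],[0,0,0],0]
    - [[0,0,0],[0,0,0],0]

```text
t: 3.5
eef_pos: [514.4, -169.1, 19.2]
tcp_rot: [3.141, -0.001, -0.138]
ft_force: [-1.5, 0.1, 7.3]
opening: 0.557
grip_force: 30.0
```

Emit:
move_arm:
  commands:
    - [[0,0,1.4],[0,0,0],0]
    - [[0,0,3],[0,0,0],0]
    - [[0,0,4],[0,0,8],0]
    - [[0,0,4],[0,0,8],0]
    - [[0,0,1.6],[0,0,8],0]
    - [[0,0,0],[0,0,8],0]
    - [[0,0,0],[0,0,8],0]
    - [[0,0,0],[0,0,8],0]
    - [[0,0,0],[0,0,8],0]
    - [[0,0,0],[0,0,8],0]

```text
t: 4.5
eef_pos: [513.9, -168.9, 158.4]
tcp_rot: [-3.141, 0.0, 0.985]
ft_force: [-1.1, 0.1, -1.7]
opening: 0.561
grip_force: 30.0
```

Emit:
move_arm:
  commands:
    - [[0,0.8,0],[0,0,8],0]
    - [[0,0.8,0],[0,0,8],0]
    - [[0,0.8,0],[0,0,8],0]
    - [[0,0.8,0],[0,0,8],0]
    - [[0,0.8,0],[0,0,8],0]
    - [[0,0.8,0],[0,0,8],0]
    - [[0,0.8,0],[0,0,8],0]
    - [[0,0.8,0],[0,0,8],0]
    - [[0,0.8,0],[0,0,8],0]
    - [[0,0.8,0],[0,0,8],0]

```text
t: 5.5
eef_pos: [513.9, -88.7, 158.5]
tcp_rot: [-3.141, -0.001, 2.381]
ft_force: [0.4, -0.5, -2.3]
opening: 0.56
grip_force: 30.0
```

Emit:
move_arm:
  commands:
    - [[0,1,0],[0,0,8],0]
    - [[0,1,0],[0,0,8],0]
    - [[0,2,0],[0,0,8],0]
    - [[0,3,0],[0,0,8],0]
    - [[0,3,0],[0,0,4],0]
    - [[0,3,0],[0,0,0],0]
    - [[0,3,0],[0,0,0],0]
    - [[0,3,0],[0,0,0],0]
    - [[0,1,0],[0,0,0],0]
    - [[0,0,0],[0,0,0],0]

```text
t: 6.5
eef_pos: [513.9, 111.8, 158.5]
tcp_rot: [-3.142, -0.0, 3.006]
ft_force: [1.2, -0.1, -2.3]
opening: 0.559
grip_force: 30.0
```

Run:
```python
from h import *
s=state();print(s)
```

```text
{'t': 6.5, 'joints': array([ 8.85751136e-02,  4.20941519e-01,  1.86466030e+00,  4.80917022e-05,
        8.56459591e-01, -1.34656711e+00]), 'qvel': array([-0.04014975, -0.0015795 ,  0.00664119, -0.00832774, -0.0024445 ,
       -0.02564681]), 'tau': array([  1.93201214, -52.77205825, -21.81222975,   0.10504084,
         0.11816296,   0.35954157]), 'eef_pos': array([513.91981145, 111.80920065, 158.46069961]), 'tcp_rot': array([-3.14152383e+00, -4.65095034e-04,  3.00590702e+00]), 'ft_force': array([ 1.16612787, -0.07221122, -2.34098474]), 'moment': array([ 0.10510571, -0.18554551,  0.0152158 ]), 'grip_force': 29.999804664112162, 'opening': 0.558762768820728}
```

Run:
```python
from h import *
c=camera_info("wrist");im=read_camera("wrist");cv2.imwrite("pics/w3.png",im);np.savez("w3.npz",**c)
print(proj("wrist",[[518,189.5,13],[502.9,190.5,13]],c))
```

```text
[[407.68693162 223.41041499]
 [407.54743249 206.49293108]]
```

View pics/w3.png

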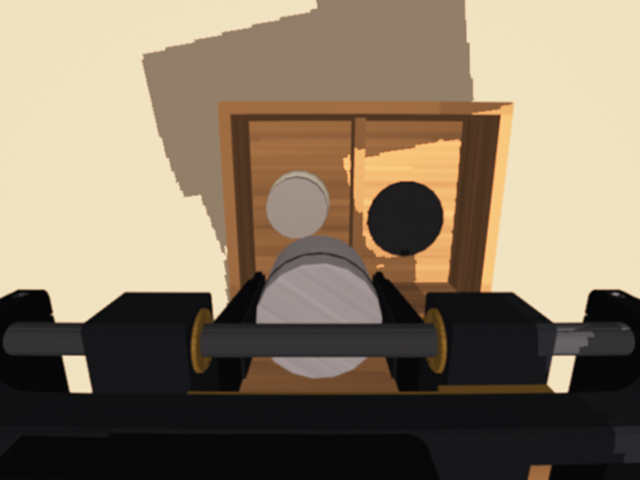

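Wrist view: coaster centred at (405,218), jar (297,205), box front rim corners (219,102) and (513,102), right inner floor edge near (463,120).

Run:
```python
from h import *
c=dict(np.load("w3.npz"));c["k1"]=float(c["k1"])
im=cv2.imread("pics/w3.png");m=(im[170:270,355:460].max(2)<60).astype(np.uint8)
n,l,st,ce=cv2.connectedComponentsWithStats(m);k=1+st[1:,4].argmax();cc=ce[k]+[355,170];print(st[k],cc)
C=ray("wrist",cc,13,c)[:2];print("coaster",C)
P=[("FL",(219,102),75),("FR",(513,102),75),("FRin",(500,115),75),("FLin",(231,114),75),("floorFR",(463,121),8),("floorFL",(249,121),8),("floorR",(450,282),8),("partR",(366,118),42),("jar",(297,208),52)]
W={k:ray("wrist",p,z,c)[:2] for k,p,z in P}
for k in W:print(k,W[k].round(1))
for a,b in(("FL","FR"),("FLin","FRin"),("floorFL","floorFR")):
    d=W[b]-W[a];print(a,b,np.hypot(*d).round(1),"yaw",np.arctan2(-d[0],d[1]).round(4),"mid",((W[a]+W[b])/2).round(1))
d=W["FR"]-W["FL"];ey=d/np.hypot(*d);ex=np.array([ey[1],-ey[0]]);O=(W["FL"]+W["FR"])/2+80*ex
print("box",O,"coaster in box",(C-O)@ex,(C-O)@ey,"half centre",O+47*ey)
for k in W: print(k,((W[k]-O)@ex).round(1),((W[k]-O)@ey).round(1))
```

```text
[  13   12   74   74 4220] [404.90189573 218.11445498]
coaster [512.90928344 187.41118586]
FL [405.1  59.2]
FR [430.7 251.4]
FRin [437.9 242.6]
FLin [413.6  65.6]
floorFR [437.5 243.7]
floorFL [413.5  65.2]
floorR [580.7 226.1]
partR [426.4 158.2]
jar [485.2  97.7]
FL FR 193.9 yaw -0.1326 mid [417.9 155.3]
FLin FRin 178.7 yaw -0.1364 mid [425.7 154.1]
floorFL floorFR 180.1 yaw -0.1335 mid [425.5 154.4]
box [497.17990773 144.73391292] coaster in box 9.94773719300695 44.38248990889771 half centre [503.39503686 191.32116622]
FL -80.0 -97.0
FR -80.0 97.0
FRin -71.7 89.2
FLin -72.4 -89.5
floorFR -72.2 90.2
floorFL -72.4 -89.9
floorR 72.0 91.7
partR -72.0 4.0
jar -5.7 -48.3
```

Emit:
move_arm:
  commands:
    - [[-0.1,2,0],[0,0,0],0]
    - [[-0.1,3,0],[0,0,0],0]
    - [[0,2,0],[0,0,0],0]
    - [[0,0.8,0],[0,0,0],0]
    - [[0,0,0],[0,0,0],0]
    - [[0,0,-2],[0,0,0],0]
    - [[0,0,-2],[0,0,0],0]
    - [[0,0,-2],[0,0,0],0]
    - [[0,0,-1],[0,0,0],0]
    - [[0,0,0],[0,0,0],0]

```text
t: 7.55
eef_pos: [511.9, 187.8, 87.7]
tcp_rot: [-3.141, -0.002, 3.003]
ft_force: [-0.1, 0.1, -1.3]
opening: 0.554
grip_force: 30.0
```

Emit:
move_arm:
  commands:
    - [[0,0,-1],[0,0,0],0]
    - [[0,0,-1],[0,0,0],0]
    - [[0,0,-1],[0,0,0],0]
    - [[0,0,-1],[0,0,0],0]
    - [[0,0,-0.8],[0,0,0],0]
    - [[0,0,-0.4],[0,0,0],0]
    - [[0,0,0],[0,0,0],0]
    - [[0,0,0],[0,0,0],0]

```text
t: 8.35
eef_pos: [512.3, 189.0, 36.8]
tcp_rot: [3.141, 0.0, 3.004]
ft_force: [0.0, 0.3, -1.6]
opening: 0.558
grip_force: 30.0
```

No contact yet; the last few mm slowly.

Emit:
move_arm:
  commands:
    - [[0,0,-0.2],[0,0,0],0]
    - [[0,0,-0.1],[0,0,0],0]
    - [[0,0,-0.1],[0,0,0],0]
    - [[0,0,0],[0,0,0],0]

```text
t: 8.75
eef_pos: [512.2, 188.9, 32.6]
tcp_rot: [3.141, 0.0, 3.004]
ft_force: [0.2, 0.2, -2.0]
opening: 0.561
grip_force: 30.0
```

Emit:
move_arm:
  commands:
    - [[0,0,-0.05],[0,0,0],0]
    - [[0,0,0],[0,0,0],0]
    - [[0,0,0],[0,0,0],0]

```text
t: 9.05
eef_pos: [512.3, 188.9, 32.2]
tcp_rot: [3.141, 0.0, 3.004]
ft_force: [0.3, 0.6, -1.2]
opening: 0.556
grip_force: 30.0
```

Emit:
move_arm:
  commands:
    - [[0,0,-0.05],[0,0,0],0]
    - [[0,0,0],[0,0,0],0]
    - [[0,0,0],[0,0,0],0.58]
    - [[0,0,0],[0,0,0],0.6]
    - [[0,0,0],[0,0,0],0.6]
    - [[0,0,0],[0,0,0],0.6]

```text
t: 9.65
eef_pos: [512.2, 189.0, 31.6]
tcp_rot: [3.142, 0.0, 3.004]
ft_force: [0.2, -0.5, -0.8]
opening: 0.597
grip_force: 0.0
```

Emit:
move_arm:
  commands:
    - [[0,0,0.5],[0,0,0],0.6]
    - [[0,0,1],[0,0,0],0.6]
    - [[0,0,1],[0,0,0],0.6]
    - [[0,0,2],[0,0,0],0.6]
    - [[0,0,3],[0,0,0],0.6]
    - [[0,0,3],[0,0,0],0.6]
    - [[0,0,3],[0,0,0],0.6]
    - [[0,0,3],[0,0,0],0.6]
    - [[-1.5,-1,3],[0,0,0],0.6]
    - [[0,0,0],[0,0,0],0.6]

```text
t: 10.65
eef_pos: [497.2, 178.7, 231.2]
tcp_rot: [3.139, 0.006, 3.004]
ft_force: [1.6, -0.1, 0.4]
opening: 0.603
grip_force: 0.0
```

Run:
```python
from h import *
s=state();c=camera_info("wrist");im=read_camera("wrist");cv2.imwrite("pics/w4.png",im);np.savez("w4.npz",**c)
print(s["eef_pos"],proj("wrist",[[512.5,189.3,63]],c))
b=read_camera("side");cv2.imwrite("pics/s4.png",b)
a=im[:400:,60:560];m=np.zeros((400,800,3),np.uint8);m[:,:500]=a;m[:,500:]=cv2.resize(b[150:450,145:370],(300,400));cv2.imwrite("pics/m4.png",m)
```

```text
[497.18446001 178.70663457 231.18045023] [[332.76206136 238.12898968]]
```

View pics/m4.png

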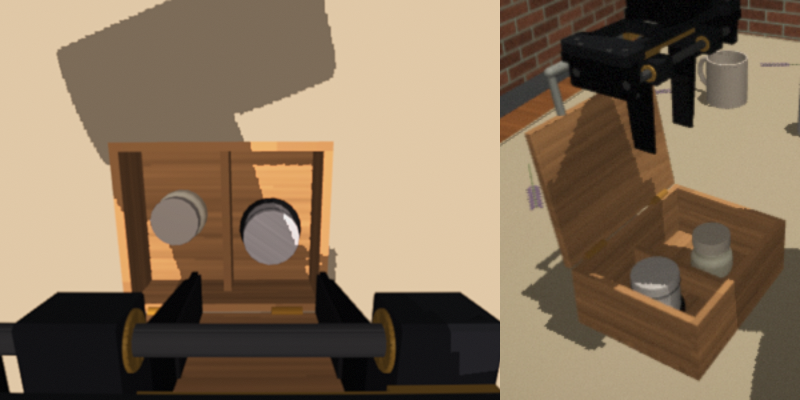

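Tin sits on the coaster, concentric, at (331,235) as predicted, jar undisturbed, lid still open. Next, go above the handle.

Emit:
move_arm:
  commands:
    - [[0,0,4.2],[0,0,0],0.6]
    - [[0,0,4.2],[0,0,0],0.6]
    - [[0,0,4.2],[0,0,-8],0.6]
    - [[0,0,4.2],[0,0,-8],0.6]
    - [[1,-0.5,0],[0,0,-8],0.6]
    - [[1,-0.5,0],[0,0,-8],0.6]
    - [[1,-0.5,0],[0,0,-8],0.6]
    - [[1,-0.5,0],[0,0,-8],0.6]
    - [[1,-0.5,0],[0,0,-8],0.5]
    - [[2,-0.5,0],[0,0,-8],0.5]

```text
t: 11.75
eef_pos: [567.3, 149.0, 393.9]
tcp_rot: [-3.14, -0.0, 1.881]
ft_force: [0.3, -0.1, -0.7]
opening: 0.516
grip_force: 0.0
```

Emit:
move_arm:
  commands:
    - [[2,-1,0],[0,0,-8],0.5]
    - [[2,-1,0],[0,0,-8],0.5]
    - [[1,0,0],[0,0,-8],0.5]
    - [[0,0,0],[0,0,-2],0.5]
    - [[0,0,0],[0,0,0],0.5]
    - [[0,0,0],[0,0,0],0.5]
    - [[0,0,0],[0,0,0],0.5]

```text
t: 12.45
eef_pos: [617.1, 129.1, 394.4]
tcp_rot: [-3.141, 0.0, 1.434]
ft_force: [0.4, -0.1, 0.6]
opening: 0.504
grip_force: 0.0
```

Run:
```python
from h import *
s=state();c=camera_info("wrist");im=read_camera("wrist");cv2.imwrite("pics/w5.png",im);np.savez("w5.npz",**c)
print(s["eef_pos"],s["tcp_rot"],s["joints"])
ex=np.array([np.cos(.1345),-np.sin(.1345),0]);ey=np.array([-ex[1],ex[0],0]);O=np.array([497.2,144.7,0])
for l in(1.65,1.7,1.75,1.8):
    h=R.from_rotvec([0,l,0]).apply([-205,0,5]);H=O+ex*(80+h[0])+[0,0,75+h[2]]
    print(l,H.round(1),proj("wrist",[H-50*ey,H,H+50*ey],c).round(1).tolist())
```

```text
[617.08572886 129.05706364 394.38912561] [-3.14119361e+00  1.46190663e-04  1.43428418e+00] [ 1.01466799e-01  3.85342054e-01  1.26153614e+00 -4.81370905e-05
  1.49513673e+00  2.37982623e-01]
1.65 [597.5 131.1 279. ] [[296.0, 294.5], [295.0, 236.8], [293.8, 174.0]]
1.7 [607.6 129.8 277.6] [[308.2, 293.9], [307.6, 236.4], [307.0, 173.8]]
1.75 [617.6 128.4 275.8] [[320.1, 293.0], [320.0, 235.8], [320.0, 173.6]]
1.8 [627.5 127.1 273.5] [[331.7, 291.9], [332.2, 235.2], [332.7, 173.4]]
```

View pics/w5.png

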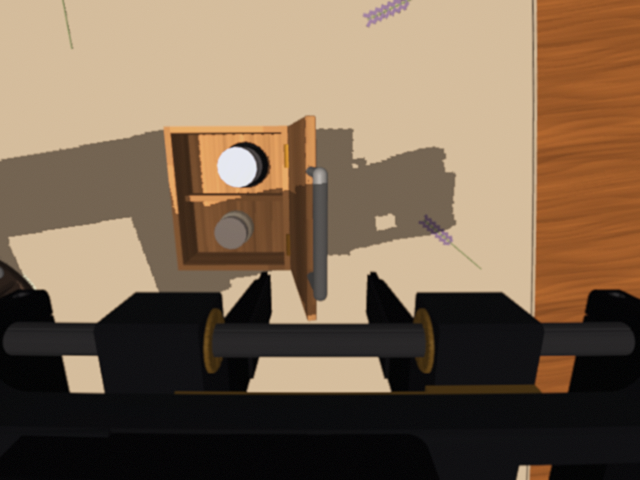

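Handle bar spans (319,170)–(320,299), matching lid angle 1.75, centred between the fingers. Descend and grip.

Emit:
move_arm:
  commands:
    - [[0,0,-4],[0,0,0],0.5]
    - [[0,0,-4],[0,0,0],0.5]
    - [[0,0,-3.5],[0,0,0],0.5]
    - [[0,0,-2.2],[0,0,0],0.5]
    - [[0,0,0],[0,0,0],0.5]
    - [[0,0,0],[0,0,0],0.3]
    - [[0,0,0],[0,0,0],0.2]
    - [[0,0,0],[0,0,0],0.1]
    - [[0,0,0],[0,0,0],0]
    - [[0,0,0],[0,0,0],0]

```text
t: 13.5
eef_pos: [617.3, 129.0, 258.2]
tcp_rot: [3.141, -0.0, 1.433]
ft_force: [1.7, -0.6, 0.8]
opening: 0.135
grip_force: 0.5
```

Emit:
move_arm:
  commands:
    - [[0,0,0],[0,0,0],0]
    - [[0,0,0],[0,0,0],0]
    - [[0,0,0],[0,0,0],0]

```text
t: 13.8
eef_pos: [617.5, 128.9, 258.1]
tcp_rot: [3.14, -0.0, 1.433]
ft_force: [0.8, -0.1, 5.3]
opening: 0.116
grip_force: 30.0
```

```bash
cat > plan.py <<'E'
from h import *
import sys
# rows from lid l0, tilt t0(deg) to l1,t1 in n rows; arg: l0 t0 l1 t1 n
def tcp(l,t):
    ex=np.array([np.cos(.1345),-np.sin(.1345),0]);ey=np.array([-ex[1],ex[0],0])
    h=R.from_rotvec([0,l,0]).apply([-205,0,5]);H=np.array([497.2,144.7,0])+ex*(80+h[0])+[0,0,75+h[2]]
    return H+19*R.from_rotvec(ey*np.radians(t)).apply([0,0,-1])
l0,t0,l1,t1,n=map(float,sys.argv[1:]);n=int(n)
P=np.array([tcp(l,t) for l,t in zip(np.linspace(l0,l1,n+1),np.linspace(t0,t1,n+1))])
print("start",P[0].round(1),"end",P[-1].round(1),"tilt/row",(t1-t0)/n*np.array([.134,.991,0]))
print((np.diff(P,axis=0)/10).round(2).tolist()); s=state();print(s["eef_pos"].round(1),s["tcp_rot"].round(3),s["opening"],s["ft_force"].round(1))
E
python3 plan.py 1.75 0 1.15 0 10; python3 plan.py 1.15 0 0.55 10 10;python3 plan.py .55 10 0.1 15 10;python3 plan.py .1 15 0. 15 5
```

```text
start [617.6 128.4 256.8] end [498.  144.6 245.2] tilt/row [0. 0. 0.]
[[-1.2, 0.16, 0.21], [-1.21, 0.16, 0.14], [-1.22, 0.16, 0.07], [-1.22, 0.16, -0.01], [-1.22, 0.16, -0.08], [-1.21, 0.16, -0.16], [-1.2, 0.16, -0.23], [-1.18, 0.16, -0.3], [-1.16, 0.16, -0.37], [-1.14, 0.15, -0.44]]
[617.5 128.9 258.1] [ 3.14  -0.     1.433] 0.1158430978992009 [ 0.8 -0.1  5.3]
start [498.  144.6 245.2] end [402.6 157.5 167.7] tilt/row [0.134 0.991 0.   ]
[[-1.14, 0.15, -0.51], [-1.11, 0.15, -0.57], [-1.07, 0.15, -0.64], [-1.03, 0.14, -0.7], [-0.99, 0.13, -0.76], [-0.94, 0.13, -0.81], [-0.89, 0.12, -0.87], [-0.84, 0.11, -0.92], [-0.78, 0.11, -0.96], [-0.73, 0.1, -1.01]]
[617.5 128.9 258.1] [ 3.14  -0.     1.433] 0.1158430978992009 [ 0.8 -0.1  5.3]
start [402.6 157.5 167.7] end [370.  161.9  82.1] tilt/row [0.067  0.4955 0.    ]
[[-0.5, 0.07, -0.78], [-0.46, 0.06, -0.8], [-0.42, 0.06, -0.82], [-0.39, 0.05, -0.84], [-0.35, 0.05, -0.86], [-0.31, 0.04, -0.87], [-0.27, 0.04, -0.88], [-0.23, 0.03, -0.89], [-0.19, 0.03, -0.9], [-0.15, 0.02, -0.91]]
[617.5 128.9 258.1] [ 3.14  -0.     1.433] 0.1158430978992009 [ 0.8 -0.1  5.3]
start [370.  161.9  82.1] end [368.5 162.1  61.6] tilt/row [0. 0. 0.]
[[-0.05, 0.01, -0.41], [-0.04, 0.01, -0.41], [-0.03, 0.0, -0.41], [-0.02, 0.0, -0.41], [-0.01, 0.0, -0.41]]
[617.5 128.9 258.1] [ 3.14  -0.     1.433] 0.1158430978992009 [ 0.8 -0.1  5.3]
```

Emit:
move_arm:
  commands:
    - [[-1.2,0.16,0.21],[0,0,0],0]
    - [[-1.21,0.16,0.14],[0,0,0],0]
    - [[-1.22,0.16,0.07],[0,0,0],0]
    - [[-1.22,0.16,-0.01],[0,0,0],0]
    - [[-1.22,0.16,-0.08],[0,0,0],0]

```text
t: 14.3
eef_pos: [555.4, 137.4, 261.1]
tcp_rot: [3.141, -0.001, 1.433]
ft_force: [2.5, 4.0, -2.0]
opening: 0.115
grip_force: 30.0
```

```bash
python3 plan.py 1.75 0 1.45 0 5
```

```text
start [617.6 128.4 256.8] end [556.9 136.6 260.1] tilt/row [0. 0. 0.]
[[-1.2, 0.16, 0.21], [-1.21, 0.16, 0.14], [-1.22, 0.16, 0.07], [-1.22, 0.16, -0.01], [-1.22, 0.16, -0.08]]
[555.4 137.4 261.1] [ 3.141e+00 -1.000e-03  1.433e+00] 0.11477282212690076 [ 2.5  4.  -2. ]
```

Forces are low; continue.

Emit:
move_arm:
  commands:
    - [[-1.21,0.16,-0.16],[0,0,0],0]
    - [[-1.2,0.16,-0.23],[0,0,0],0]
    - [[-1.18,0.16,-0.3],[0,0,0],0]
    - [[-1.16,0.16,-0.37],[0,0,0],0]
    - [[-1.14,0.15,-0.44],[0,0,0],0]

```text
t: 14.8
eef_pos: [496.5, 145.0, 245.6]
tcp_rot: [-3.141, -0.0, 1.433]
ft_force: [3.2, 3.7, -3.0]
opening: 0.12
grip_force: 30.0
```

Emit:
move_arm:
  commands:
    - [[-1.14,0.15,-0.51],[0.13,0.99,0],0]
    - [[-1.11,0.15,-0.57],[0.13,0.99,0],0]
    - [[-1.07,0.15,-0.64],[0.13,0.99,0],0]
    - [[-1.03,0.14,-0.7],[0.13,0.99,0],0]
    - [[-0.99,0.13,-0.76],[0.13,0.99,0],0]

```text
t: 15.3
eef_pos: [443.5, 152.1, 213.5]
tcp_rot: [-3.053, 0.001, 1.433]
ft_force: [3.1, 3.5, -2.7]
opening: 0.117
grip_force: 30.0
```

Emit:
move_arm:
  commands:
    - [[-0.94,0.13,-0.81],[0.13,0.99,0],0]
    - [[-0.89,0.12,-0.87],[0.13,0.99,0],0]
    - [[-0.84,0.11,-0.92],[0.13,0.99,0],0]
    - [[-0.78,0.11,-0.96],[0.13,0.99,0],0]
    - [[-0.73,0.1,-1.01],[0.13,0.99,0],0]

```text
t: 15.8
eef_pos: [401.8, 157.7, 167.6]
tcp_rot: [-2.966, 0.001, 1.433]
ft_force: [2.9, 1.8, -0.8]
opening: 0.117
grip_force: 30.0
```

Tracking well (within ~1 mm of the planned arc).

Emit:
move_arm:
  commands:
    - [[-0.5,0.07,-0.78],[0.07,0.5,0],0]
    - [[-0.46,0.06,-0.8],[0.07,0.5,0],0]
    - [[-0.42,0.06,-0.82],[0.07,0.5,0],0]
    - [[-0.39,0.05,-0.84],[0.07,0.5,0],0]
    - [[-0.35,0.05,-0.86],[0.07,0.5,0],0]

```text
t: 16.3
eef_pos: [381.2, 160.6, 126.8]
tcp_rot: [-2.923, 0.001, 1.433]
ft_force: [4.3, -0.2, -1.2]
opening: 0.121
grip_force: 30.0
```

Emit:
move_arm:
  commands:
    - [[-0.31,0.04,-0.87],[0.07,0.5,0],0]
    - [[-0.27,0.04,-0.88],[0.07,0.5,0],0]
    - [[-0.23,0.03,-0.89],[0.07,0.5,0],0]
    - [[-0.19,0.03,-0.9],[0.07,0.5,0],0]
    - [[-0.15,0.02,-0.91],[0.07,0.5,0],0]

```text
t: 16.8
eef_pos: [370.8, 162.1, 82.3]
tcp_rot: [-2.881, 0.001, 1.433]
ft_force: [9.6, -1.9, -0.5]
opening: 0.119
grip_force: 30.0
```

Emit:
move_arm:
  commands:
    - [[-0.05,0.01,-0.41],[0,0,0],0]
    - [[-0.04,0.01,-0.41],[0,0,0],0]
    - [[-0.03,0,-0.41],[0,0,0],0]
    - [[-0.02,0,-0.41],[0,0,0],0]
    - [[0,0,0],[0,0,0],0]

```text
t: 17.3
eef_pos: [369.8, 162.3, 66.2]
tcp_rot: [-2.882, 0.001, 1.433]
ft_force: [9.0, -1.8, -2.0]
opening: 0.116
grip_force: 30.0
```

Emit:
move_arm:
  commands:
    - [[0,0,-0.2],[0,0,0],0]
    - [[0,0,-0.15],[0,0,0],0]
    - [[0,0,0],[0,0,0],0]

```text
t: 17.6
eef_pos: [369.4, 162.5, 64.2]
tcp_rot: [-2.881, 0.0, 1.433]
ft_force: [4.9, -0.1, 28.7]
opening: 0.115
grip_force: 30.0
```

Upward force shows the lid resting on the rim. Release a little and retreat along the tool axis.

Emit:
move_arm:
  commands:
    - [[0,0,0.1],[0,0,0],0]
    - [[0,0,0],[0,0,0],0.2]
    - [[0,0,0],[0,0,0],0.3]
    - [[0,0,0],[0,0,0],0.3]
    - [[0,0,0],[0,0,0],0.3]

```text
t: 18.1
eef_pos: [367.8, 162.4, 63.8]
tcp_rot: [-2.878, 0.002, 1.433]
ft_force: [-0.9, 0.1, -0.3]
opening: 0.295
grip_force: 0.0
```

Emit:
move_arm:
  commands:
    - [[0.26,-0.03,1],[0,0,0],0.3]
    - [[0.52,-0.07,2],[0,0,0],0.3]
    - [[0.78,-0.1,3],[0,0,0],0.3]
    - [[0.78,-0.1,3],[0,0,0],0.3]
    - [[1,-0.1,4],[0,0,0],0.3]
    - [[1,-0.1,4],[0,0,0],0.3]
    - [[1,-1,3],[0,0,0],0.3]
    - [[0,-2,0],[0,0,0],0.3]
    - [[0,0,0],[0,0,0],0.3]
    - [[0,0,0],[0,0,0],0.3]

```text
t: 19.1
eef_pos: [421.4, 127.4, 264.3]
tcp_rot: [-2.879, 0.001, 1.432]
ft_force: [-0.5, -0.4, -0.4]
opening: 0.3
grip_force: 0.0
```

Run:
```python
from h import *
s=state();print(s["t"],s["eef_pos"],s["ft_force"])
a=read_camera("scene");b=read_camera("side")
m=np.hstack([cv2.resize(a[100:430,130:520],(400,338)),cv2.resize(b[150:450,100:450],(400,338))]);cv2.imwrite("pics/m6.png",m)
ex=np.array([np.cos(.1345),-np.sin(.1345),0]);ey=np.array([-ex[1],ex[0],0]);H=np.array([497.2,144.7,80])-125*ex
for n in("scene","side"):print(n,proj(n,[H-50*ey,H+50*ey,H-50*ey+[0,0,10],H+50*ey+[0,0,10]]).round(1).tolist())
```

```text
19.1 [421.38623615 127.41069829 264.27191742] [-0.50829797 -0.39007863 -0.37648764]
scene [[450.1, 254.3], [483.8, 295.4], [451.3, 251.5], [485.4, 292.9]]
side [[372.5, 337.9], [341.1, 380.2], [372.9, 332.4], [341.3, 374.4]]
```

View pics/m6.png

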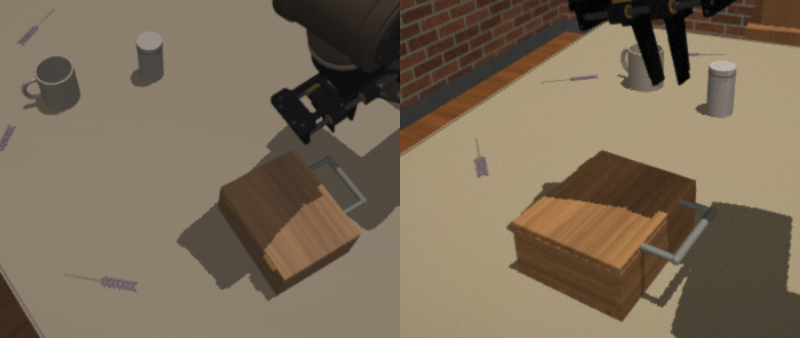

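The picture shows the lid lying flat on the rim, with the handle in front of the box (side crop (677,260)–(710,212)). The arm is clear, and the mug and tall tin stand where they were.

```bash
python3 -c "
from cell import env
print(env.job_done())"
```

```text
the job is handed in; nothing more can be done
None
```

I set the short tin upright on the coaster, guided the lid gently down until it was shut, and handed the job in at about 19 s; no verdict came back, but the last pictures showed the lid flat on the rim, and the tall tin and mug in place.

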